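# Unfold the crank and wind the rod-feed carriage onto its limit switch

### The job

On the glass-working bench, bring the rod-feed carriage up to its limit switch: first swing the slide's folded crank handle fully upright, before turning anything, then crank clockwise (seen from above) until the carriage has pushed the switch's roller arm over to about 35 degrees from upright, and leave it there with the handle still upright. The switch trips at 25 degrees and must not be driven past 50. Move the carriage with the crank alone, do not handle the carriage or the switch, and leave the jar, the paddle and the rod pot where they are.

Things in the scene. Friction and masses are not known exactly. Their poses are not given: they have to be found in the camera images.
- slide: Fixed hand-cranked bench slide: dark steel base plate 175 x 400 x 12 mm, a grey gearbox 96 x 100 mm whose top is 72 mm above the bench, and two steel rails that run from the gearbox along the slide's own -y. Origin on the bench under the crank's vertical axis; z up. The switch is on its +x side.
- crank_hub (a point): Point on the crank's vertical axis at the height of the crank arm (96 mm above the bench). The arm is a flat steel bar 14 mm wide and 8 mm thick that turns on top of the gearbox, with its hinge 70 mm from this axis.
- handle_pivot (a point): Hinge pin of the folding handle at the outer end of the crank arm: 70 mm from the crank axis, 118 mm above the bench (18 mm above the arm's top face), between two steel cheeks (20 mm over both, 15 mm along the arm, top 126 mm above the bench). The pin is level and square to the arm.
- handle_grip (a point): Point on the centre line of the black cylindrical handle, 50 mm from the hinge pin. The handle's grip sleeve is 20 mm in diameter, from 12 to 78 mm from the pin, and spins freely on its own axis. Folded, it lies level above the arm, pointing from the pin back across the hub, 8 mm clear of the arm; upright, it stands over the pin, its top 196 mm above the bench.
- handle (a joint): Fold angle of the handle (rad): 0 folded flat over the arm, grows as the free end is lifted and swung outward, 1.57 upright, rests against a stop at 1.60 that takes a light outward push to reach. Stiff hinge (0.09 N m of friction): it stays where it is left.
- crank (a joint): Crank angle (rad): grows clockwise seen from above; at 0 the arm points from the axis along the slide's +y. One turn clockwise drives the carriage 75 mm away from the gearbox, towards the switch. Friction 0.15 N m (about 2 N at the handle); it stays where it is left.
- carriage: Aluminium carriage 90 x 70 mm on the rails with a rod rest and a glass rod (rod centre 118 mm above the bench, highest part 131 mm). It moves along the slide's -y as the crank turns clockwise. Origin at bench height under the middle of its block. On its +x side it carries a flat steel dog that reaches out over the switch (68 to 108 mm above the bench); its front face (35 mm ahead of the origin) meets the switch's roller.
- switch: Limit switch, a grey block 30 x 44 x 50 mm clamped on the base plate beside the rails, at a different place along the slide each time. Origin under its middle, on the base plate's top.
- roller (a point): Centre of the black roller (18 mm in diameter) at the upper end of the switch's roller arm, 50 mm from the arm's pivot; 97 mm above the bench when the arm is upright.
- switch_arm (a joint): Lean of the spring-loaded roller arm (rad): 0 upright, grows as the carriage pushes it away from the gearbox. It trips at 0.436 (25 degrees); past 0.873 (50 degrees) it is overdriven. It springs back if not held. With the dog against the roller, the carriage travels 50 mm x sin(lean) from first touch.
- jar: Bystander: amber glass jar with steel cap, 60 mm across, 75 mm high. Origin under its middle.
- paddle: Bystander: flat dark marver paddle 90 x 50 x 12 mm with a 100 mm wooden handle, lying on the bench. Origin on its underside near the handle.
- rod_pot: Bystander: white ceramic pot, 76 mm across and 100 mm high, with glass rods that stand up to 180 mm above the bench. Origin under its middle.
- torch: Fixed, unlit bench torch beyond the far end of the slide, base 100 mm square, 159 mm high. Origin under its middle.

How it is judged:
By the outcome, as a careful person would: the job done as asked, in the order asked, and still so for the second after the job is handed in, with the robot touching nothing.
It also fails if it takes over 51 s, if anything falls off the work surface, if the arm or the gripper's body presses on something with over 40 N, if the wrist force passes 120 N, or if a joint passes its speed limit or range.

### The arm

A 6-joint arm with a two-finger parallel gripper is mounted at the origin on the work surface. World frame = base frame: x ahead of the robot, y to its left, z up, the work surface at z = 0. Lengths are in m, angles in rad, forces in N, time in s.
With the tool pointing down it reaches from about 0.375 to 0.9 m from the base axis. Payload 3.1 kg.
Tool frame: the origin (TCP) lies at the very end of the fingers, on their centre line; the grasp point (between the pads) lies 19 mm behind it; z points along the fingers, y is the direction in which the jaws open and shut (so a half turn about z gives the same grasp; the last joint's range is limited). The gripper opens to 87 mm and grips with 3 to 60 N. Pads are 19 mm wide; open, the fingers measure 117 mm over their backs; the gripper's body (75 mm by 190 mm) begins 51 mm behind the grasp point.
Start: joints at [-1.405, 0.527, 1.433, -0, 1.181, -0.178], TCP at [0.211, -0.588, 0.223] pointing down, gripper open.
Joint ranges: [-3.08, 3.08], [-0.75, 2.2], [0.22, 2.44], [-1.43, 4.57], [0, 2.65], [-2.85, 2.85]. Speed limits (rad/s): [2.79, 2.79, 3.14, 3.14, 3.14, 3.14].

### API

Orientations are given as a unit quaternion [x, y, z, w].
In Python, from rig import robot gives the robot as it stands.
- The arm moves only by the tool arm_command, never from a script. Its argument "targets" is a list of rows, each a list of 5 numbers: the shift along the tool's x, y, z in cm, then the turn about the tool's z in rad, then the finger opening in cm, from 0 to 8.7. In form: [[dx, dy, dz, spin, hand], ...]. A call has 1 to 5 rows; each row is the pose to reach, as a shift and turn from the pose commanded when the call began, along the tool's axes at that moment; what a row does not reach only later rows make up. A row lasts 1/8 s, in which the tool goes at most 62.5 mm and 10.7 degrees, less where a joint would pass 70% of its speed; a pose out of reach is approached as far as the arm can. A call with a gripper value outside its range is refused whole. The fingers move at their own pace and stop on an object; "newtons" is the grip in N (left out, the last holds). Time passes only in rows, so rows that repeat a pose let the fingers close. It gives the time, the measured TCP pose, the force and the opening at its end, in the units of the state.
- robot.get_obs(): the state, without advancing time (a new reading comes with each control period).
- robot.camera(name): name is "scene" or "side" or "wrist"; returns (picture, depth): 480x640x3 uint8, red, green, blue; 480x640 float32, m along the optical axis (not along the pixel's ray), 0 where there is no reading.
- robot.camera_model(name): a dict with "mtx" (3x3 intrinsics, pixels), "k1" (the pictures are not rectified: a ray, as slopes to the right and down, at radius r is drawn at 1 + k1 r^2 times it, then the intrinsics apply), "extrinsics" (4x4, takes a point from world to camera coordinates). Camera axes: x right, y up, looking along -z (the intrinsics and any distortion apply to the point x, -y, -z); pixel columns grow to the right and rows downward; lengths in m; the calibration is good to about 2 mm. A picture is of the moment at which its call begins: read the wrist's pose just before it. camera_model takes no time and is no camera call; for the wrist camera it gives the pose at the moment of the call.
- robot.hand_in(): hands the job in, once; it reports no verdict.
The state is a dict: "time": time; "q": joint angles; "joint_velocities": joint speeds; "joint_torque": joint torques, N m; "position": TCP position; "tool_rot": TCP orientation; "ft_force": force on the tool from outside, world axes, zero at the start; "moment": the same for the moment, N m; "grip_width": finger opening in m.
Only numpy, scipy, OpenCV 4.12 (cv2) and the standard library are available. Lean on these libraries where they do the work, as an engineer would, in place of code of your own. Each camera call takes 0.05 s, during which the arm holds its last target.

## Working session

There is one attempt and no reset: what is moved stays moved. The work goes in short steps, Python scripts to look and compute and a tool call to move; the robot and the scene stay as the last step left them, time stands still between calls to the robot, and variables do not carry over. Pictures are saved under pics/ and viewed, and the job is handed in when it is done.

Besides the shell and the picture viewer there is one more tool, called after "Call:" by a JSON object that holds its "op" and its "data", one argument or row to a line. arm_command: Moves the arm, as the interface text tells. Its arguments: {"type":"object","properties":{"targets":{"type":"array","items":{"type":"array","items":{"type":"number"}}},"newtons":{"type":"number"}},"required":["targets"]}

```bash
ls; mkdir -p pics
cat > h.py <<'E'
import numpy as np,cv2,json
from rig import robot
def snap(n,f):
    m=robot.camera_model(n); im,d=robot.camera(n)
    cv2.imwrite('pics/'+f+'.png',im[:,:,::-1]); np.savez('pics/'+f+'.npz',im=im,d=d,mtx=m['mtx'],k1=m['k1'],E=m['extrinsics'])
    return im,d,m
def load(f):
    z=np.load('pics/'+f+'.npz'); return z['im'],z['d'],dict(mtx=z['mtx'],k1=float(z['k1']),extrinsics=z['E'])
def ray(m,u,v):
    K=np.array(m['mtx']);p=cv2.undistortPoints(np.array([[[u,v]]],float),K,np.array([m['k1'],0,0,0.]))[0,0]
    E=np.array(m['extrinsics']);R=E[:3,:3];o=-R.T@E[:3,3]
    return o,R.T@np.array([p[0],-p[1],-1.])
def onz(m,u,v,z):
    o,d=ray(m,u,v);return o+d*(z-o[2])/d[2]
def pt(m,d,u,v):
    o,r=ray(m,u,v);return o+r*d[int(round(v)),int(round(u))]
def proj(m,P):
    E=np.array(m['extrinsics']);c=E[:3,:3]@np.array(P)+E[:3,3]
    x,y=c[0]/-c[2],-c[1]/-c[2];s=1+m['k1']*(x*x+y*y);K=np.array(m['mtx'])
    return K[0,0]*x*s+K[0,2],K[1,1]*y*s+K[1,2]
E
python3 - <<'E'
from h import *
for n in ['scene','side','wrist']:
    snap(n,n+'0')
print(robot.get_obs())
E
```

```text
pics
{'time': 0.15, 'q': array([-1.40447698e+00,  5.28251649e-01,  1.43358291e+00, -5.13252909e-06,
        1.18142649e+00, -1.78483521e-01]), 'joint_velocities': array([-0.00054135, -0.00166201, -0.00131983,  0.00039243,  0.00083294,
       -0.00148841]), 'joint_torque': array([ 3.90566674e-04, -4.40429950e+01, -1.76841635e+01,  6.33141096e-02,
        5.52329316e-02, -9.21754372e-05]), 'position': array([ 0.21119948, -0.58764374,  0.22180502]), 'tool_rot': array([ 9.85175135e-01,  1.71549576e-01,  2.70031129e-06, -8.34196143e-04]), 'ft_force': array([-0.1923115 , -0.61613814,  0.20631703]), 'moment': array([ 0.02770427, -0.03067859,  0.00493079]), 'grip_width': 0.08718586112109289}
```

View pics/scene0.png

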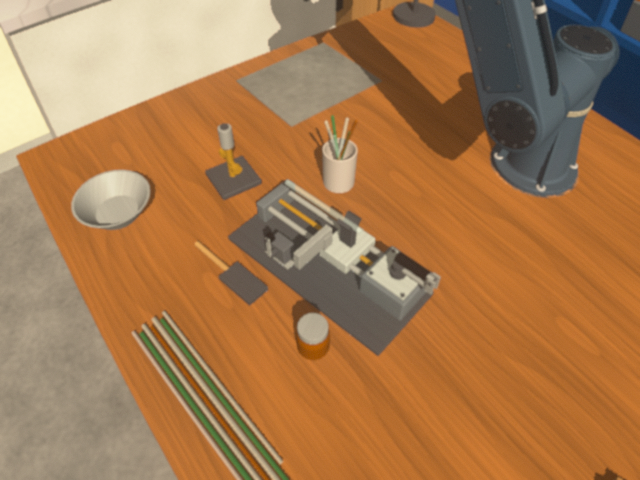

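View pics/side0.png

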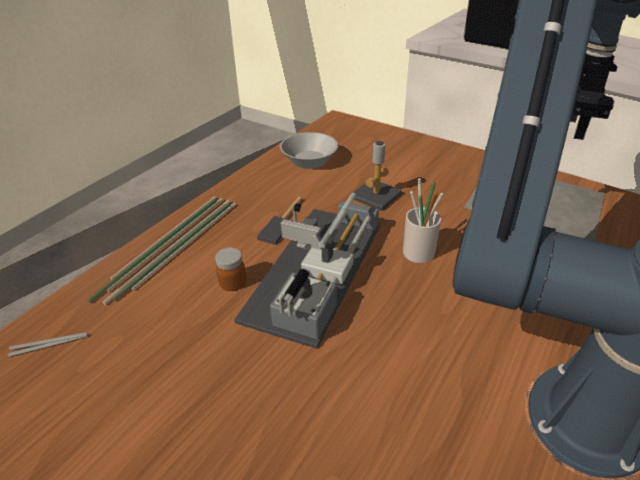

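View pics/wrist0.png

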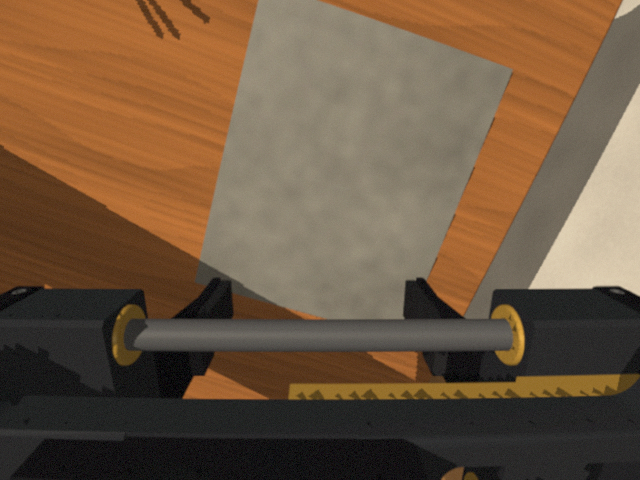

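Run:
```python
from h import *
im,d,m=load('scene0'); c=im[170:360,220:450]; cv2.imwrite('pics/sc_crop.png',cv2.resize(c,None,fx=3.4,fy=3.1,interpolation=cv2.INTER_CUBIC)[:,:,::-1])
im,d,m=load('side0'); c=im[180:350,230:390]; cv2.imwrite('pics/si_crop.png',cv2.resize(c,None,fx=3.5,fy=3.5,interpolation=cv2.INTER_CUBIC)[:,:,::-1])
```

```text
(no output)
```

View pics/sc_crop.png

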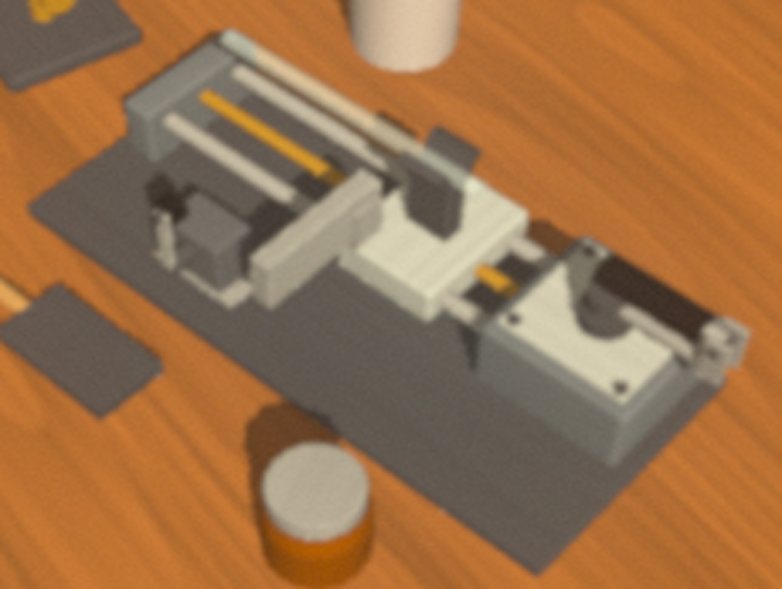

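View pics/si_crop.png

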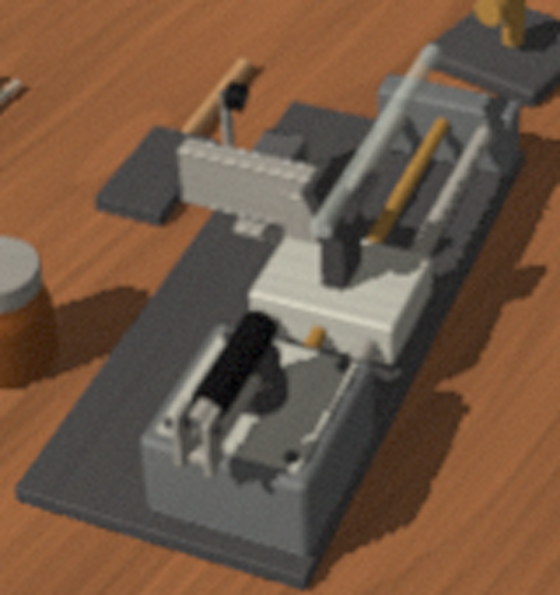

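Run:
```python
from h import *
np.set_printoptions(precision=4,suppress=True)
im,d,m=load('scene0')
def s(x,y): return x/3.4+220,y/3.1+170
A,B,C=[onz(m,*s(*p),0.012) for p in [(30,208),(537,572),(722,385)]]
print('plate',A,B,C,np.linalg.norm(A-B),np.linalg.norm(B-C))
u=(A-B);u/=np.linalg.norm(u);print('-y dir',u,np.degrees(np.arctan2(u[1],u[0])))
for n,p,z in [('gbtop near-left',(478,335),.072),('gb bottomR',(618,437),.072),('gb top far',(590,240),.072),('roller',(163,190),.097),('cheekA',(708,322),.126),('cheekB',(742,328),.126),('handle far end',(598,262),.118),('hub',(605,310),.072),('dog front low',(255,270),.108),('dogtop rear',(300,285),.108),('jar',(315,490),.075)]:
    uv=s(*p);print(n,uv,onz(m,*uv,z),pt(m,d,*uv))
im,d,m=load('side0')
def s(x,y): return x/3.5+230,y/3.5+180
print('side')
for n,p,z in [('plate nl',(18,492),.012),('plate nr',(305,585),.012),('gb tl',(143,440),.072),('gb tr',(305,485),.072),('roller',(235,96),.097),('cheekA',(170,420),.126),('cheekB',(210,408),.126),('handle far',(262,322),.118),('handle near',(205,385),.118),('pot',0,0),('dog fr',(315,180),.108),('dog rear',(182,150),.108)]:
    if p==0: continue
    uv=s(*p);print(n,uv,onz(m,*uv,z),pt(m,d,*uv))
```

```text
plate [ 0.7151 -0.2303  0.012 ] [0.6355 0.157  0.012 ] [0.4694 0.1231 0.012 ] 0.3953804005071946 0.16948643508971117
-y dir [ 0.2014 -0.9795  0.    ] -78.38224577489927
gbtop near-left (360.5882352941177, 278.06451612903226) [0.5861 0.0406 0.072 ] [0.5811 0.0355 0.0615]
gb bottomR (401.7647058823529, 310.9677419354839) [0.5715 0.137  0.072 ] [0.5597 0.1284 0.048 ]
gb top far (393.52941176470586, 247.4193548387097) [0.491  0.0233 0.072 ] [0.4905 0.0229 0.0712]
roller (267.94117647058823, 231.29032258064515) [ 0.6724 -0.1332  0.097 ] [ 0.6423 -0.1919  0.0165]
cheekA (428.2352941176471, 273.8709677419355) [0.5126 0.1289 0.126 ] [0.5112 0.1281 0.1238]
cheekB (438.2352941176471, 275.80645161290323) [0.5014 0.1421 0.126 ] [0.5015 0.1422 0.1261]
handle far end (395.88235294117646, 254.51612903225805) [0.5255 0.061  0.118 ] [0.5296 0.0643 0.1249]
hub (397.94117647058823, 270.0) [0.5191 0.0677 0.072 ] [0.5341 0.0797 0.0988]
dog front low (295.0, 257.0967741935484) [ 0.6695 -0.0464  0.108 ] [ 0.6666 -0.0512  0.1004]
dogtop rear (308.2352941176471, 261.93548387096774) [ 0.6566 -0.0238  0.108 ] 
[... 401 characters left out ...]
]
gb tr (317.1428571428571, 318.57142857142856) [0.4678 0.1098 0.072 ] [0.47   0.1066 0.0677]
roller (297.1428571428571, 207.42857142857142) [ 0.6769 -0.1197  0.097 ] [ 0.6728 -0.1145  0.1016]
cheekA (278.57142857142856, 300.0) [0.5169 0.1505 0.126 ] [0.5196 0.1475 0.1219]
cheekB (290.0, 296.57142857142856) [0.5056 0.1335 0.126 ] [0.5078 0.1309 0.1225]
handle far (304.8571428571429, 272.0) [0.5255 0.0626 0.118 ] [0.5202 0.0695 0.1259]
handle near (288.57142857142856, 290.0) [0.5224 0.1159 0.118 ] [0.5169 0.1224 0.1264]
dog fr (320.0, 231.42857142857144) [ 0.5772 -0.0628  0.108 ] [ 0.5605 -0.0389  0.1304]
dog rear (282.0, 222.85714285714286) [ 0.6605 -0.0444  0.108 ] [ 0.6601 -0.044   0.1084]
```

```bash
cat >> h.py <<'E'
from scipy.spatial.transform import Rotation as Rn
def togo(P,yaw=None):
    o=robot.get_obs();R=Rn.from_quat(o['tool_rot']).as_matrix()
    d=R.T@(np.array(P)-o['position'])*100
    cy=np.arctan2(R[1,0],R[0,0]);s=None if yaw is None else -((yaw-cy+np.pi)%(2*np.pi)-np.pi)
    print('t',round(o['time'],2),'pos',o['position'].round(4),'yaw',cy.round(3),'F',o['ft_force'].round(2),'w',round(o['grip_width'],4),'| cm',d.round(2),'spin',s)
E
python3 - <<'E'
from h import *
np.set_printoptions(precision=4,suppress=True)
m=robot.camera_model('wrist');E=np.array(m['extrinsics']);R=E[:3,:3]
o=robot.get_obs();T=Rn.from_quat(o['tool_rot']).as_matrix()
print(m['mtx'],m['k1'])
c=-R.T@E[:3,3];print('cam in tool',T.T@(c-o['position']),'look in tool',T.T@(-R[2]),'right',T.T@R[0])
togo([.52,.05,.35],1.843)
E
```

```text
[[350.3902   0.     317.8446]
 [  0.     350.3902 241.9538]
 [  0.       0.       1.    ]] -0.03493050919282014
cam in tool [ 0.0755  0.0002 -0.1621] look in tool [-0.2776 -0.0005  0.9607] right [-0.0011  1.      0.0002]
t 0.15 pos [ 0.2112 -0.5876  0.2218] yaw 0.345 F [-0.19 -0.62  0.21] w 0.0872 | cm [ 50.62 -49.59 -12.72] spin -1.4981954216818494
```

Call:
{"op": "arm_command", "data": {
  "targets": [
    [4.2,-4.1,-1.5,-0.12,8.7],
    [8.4,-8.2,-3,-0.24,8.7],
    [12.6,-12.3,-5,-0.36,8.7],
    [16.8,-16.4,-7,-0.48,8.7],
    [21,-20.5,-9,-0.6,8.7]
  ]
}}

```text
time: 0.78
position: [0.3401, -0.3224, 0.313]
tool_rot: [0.89, 0.457, 0.0, -0.0]
ft_force: [0.8, 0.1, -0.2]
grip_width: 0.087
```

```bash
python3 -c "
from h import *
togo([.53,.06,.33],1.843)"
```

```text
t 0.78 pos [ 0.3401 -0.3224  0.313 ] yaw 0.948 F [ 0.82  0.14 -0.23] w 0.087 | cm [42.14 -6.87 -1.68] spin -0.8948350831745842
```

Call:
{"op": "arm_command", "data": {
  "targets": [
    [6,-1,-0.4,-0.13,8.7],
    [12,-2,-0.8,-0.26,8.7],
    [18,-3,-1.2,-0.39,8.7],
    [24,-4,-1.7,-0.52,8.7],
    [30,-5,-1.7,-0.65,8.7]
  ]
}}

```text
time: 1.4
position: [0.4757, -0.05, 0.33]
tool_rot: [0.697, 0.717, 0.0, 0.001]
ft_force: [1.1, -1.3, 0.0]
grip_width: 0.0872
```

```bash
python3 -c "
from h import *
togo([.53,.06,.33],1.843)"
```

```text
t 1.4 pos [ 0.4757 -0.05    0.33  ] yaw 1.599 F [ 1.14 -1.27  0.03] w 0.0872 | cm [10.84  5.74 -0.  ] spin -0.24390493956254566
```

Call:
{"op": "arm_command", "data": {
  "targets": [
    [5.4,2.9,0,-0.12,8.7],
    [10.8,5.7,0,-0.24,8.7],
    [10.8,5.7,0,-0.24,8.7]
  ]
}}

```text
time: 1.78
position: [0.5301, 0.0612, 0.329]
tool_rot: [0.605, 0.796, 0.0, -0.0]
ft_force: [-0.1, -0.1, -0.1]
grip_width: 0.0872
```

```bash
python3 -c "
from h import *
togo([.53,.06,.33],1.843)
snap('wrist','wrist1')
snap('scene','scene1')"
```

```text
t 1.77 pos [0.5301 0.0612 0.329 ] yaw 1.841 F [-0.1  -0.07 -0.15] w 0.0872 | cm [-0.11 -0.04 -0.1 ] spin -0.0017141312300381628
```

View pics/wrist1.png

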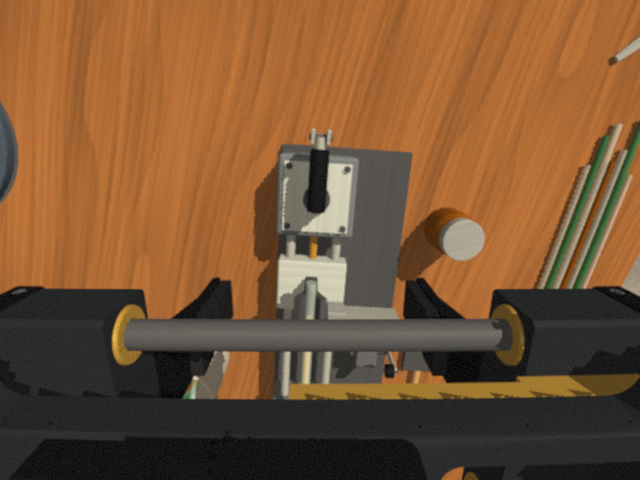

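Run:
```python
from h import *
im,d,m=load('wrist1'); c=im[120:260,260:420]; cv2.imwrite('pics/w1c.png',cv2.resize(c,None,fx=4.2,fy=4.2,interpolation=cv2.INTER_CUBIC)[:,:,::-1])
c=im[225:400,260:420]; cv2.imwrite('pics/w1d.png',cv2.resize(c,None,fx=3.4,fy=3.4,interpolation=cv2.INTER_CUBIC)[:,:,::-1])
```

```text
(no output)
```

View pics/w1c.png

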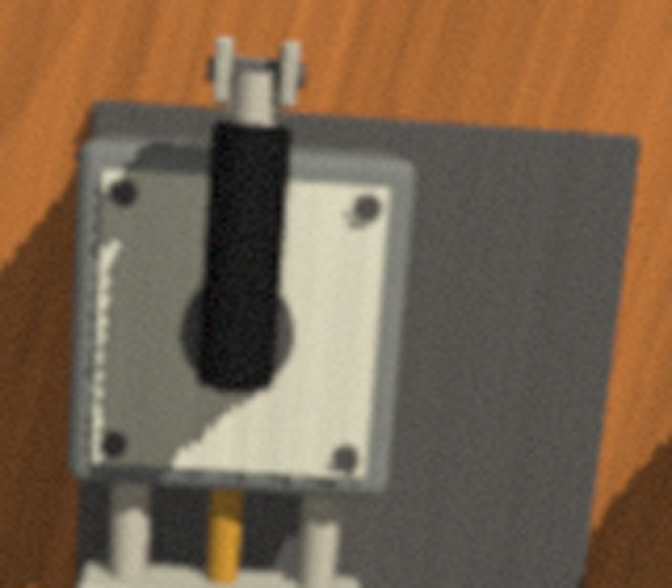

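View pics/w1d.png

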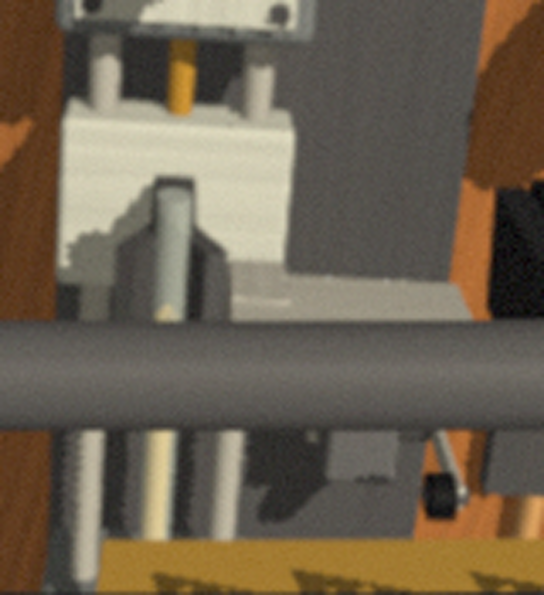

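Run:
```python
from h import *
np.set_printoptions(precision=4,suppress=True)
im,d,m=load('wrist1')
s=lambda x,y:(x/4.2+260,y/4.2+120)
sc=[onz(m,*s(*p),.073) for p in [(122,192),(367,208),(113,443),(345,458)]]
print(np.array(sc),'screw centre',np.mean(sc,0))
gc=[onz(m,*s(*p),.072) for p in [(85,143),(412,160),(72,478),(385,490)]]
print(np.array(gc),'gb',np.mean(gc,0), 'sizes',np.linalg.norm(gc[0]-gc[1]),np.linalg.norm(gc[0]-gc[2]))
pin=onz(m,*s(257,71),.118);print('pin',pin)
print('pin ends',onz(m,*s(212,69),.118),onz(m,*s(303,73),.118))
hs=onz(m,*s(252,125),.118);he=onz(m,*s(236,375),.118);print('handle',hs,he)
print('collar',onz(m,*s(237,335),.09))
hub=np.mean(gc,0)
yax=(gc[0]+gc[1]-gc[2]-gc[3])[:2];xax=(gc[1]+gc[3]-gc[0]-gc[2])[:2]
print('y ang',np.degrees(np.arctan2(yax[1],yax[0])),'x ang',np.degrees(np.arctan2(xax[1],xax[0])))
v=hs-he;print('handle ang',np.degrees(np.arctan2(v[1],v[0])),'len pin-end',np.linalg.norm(pin-he))
for h in (hub,np.mean(sc,0)):
    v=pin[:2]-h[:2];print('r',np.linalg.norm(v),np.degrees(np.arctan2(v[1],v[0])))
s=lambda x,y:(x/3.4+260,y/3.4+225)
print('roller',onz(m,*s(440,495),.097),'switchblk',onz(m,*s(362,455),.062))
print('dog rear edge?',onz(m,*s(285,277),.108),onz(m,*s(455,288),.108))
print('carriage rear top', onz(m,*s(70,110),.07),onz(m,*s(293,122),.07))
```

```text
[[0.4842 0.0986 0.073 ]
 [0.5513 0.1126 0.073 ]
 [0.4992 0.0282 0.073 ]
 [0.5658 0.0419 0.073 ]] screw centre [0.5251 0.0703 0.073 ]
[[0.4709 0.1088 0.072 ]
 [0.5597 0.1285 0.072 ]
 [0.4901 0.0145 0.072 ]
 [0.5801 0.0355 0.072 ]] gb [0.5252 0.0718 0.072 ] sizes 0.09088368408296216 0.0962167221548598
pin [0.5115 0.1393 0.118 ]
pin ends [0.5008 0.1368 0.118 ] [0.5224 0.1418 0.118 ]
handle [0.5137 0.1266 0.118 ] [0.5264 0.0654 0.118 ]
collar [0.5251 0.0711 0.09  ]
y ang 101.94935700853003 x ang 12.846325282492135
handle ang 101.75491703704488 len pin-end 0.0753419212201273
r 0.06886178712103673 101.52348185588045
r 0.0702877436073822 101.21494785098324
roller [ 0.6775 -0.1203  0.097 ] switchblk [ 0.6546 -0.1329  0.062 ]
dog rear edge? [ 0.5904 -0.0418  0.108 ] [ 0.65  -0.03   0.108]
carriage rear top [ 0.5015 -0.0149  0.07  ] [0.583  0.0027 0.07  ]
```

```bash
python3 -c "
from h import *
togo([.5215,.0903,.105],1.7715)"
```

```text
t 1.88 pos [0.5288 0.0579 0.329 ] yaw 1.836 F [-0.35 -0.64 -0.08] w 0.0872 | cm [ 3.32  0.18 22.4 ] spin 0.06452284887088444
```

Call:
{"op": "arm_command", "data": {
  "targets": [
    [1.5,0.1,5,0.06,8.7],
    [3.3,0.2,10,0.06,8.7],
    [3.3,0.2,14,0.06,6],
    [3.3,0.2,17,0.06,5],
    [3.3,0.2,17,0.06,5]
  ]
}}

```text
time: 2.5
position: [0.5203, 0.0882, 0.1577]
tool_rot: [0.633, 0.775, -0.002, -0.002]
ft_force: [-0.6, -0.5, 0.2]
grip_width: 0.0646
```

```bash
python3 -c "
from h import *
togo([.5215,.0903,.105],1.7715)
snap('wrist','wrist2')
snap('side','side2')
togo([.5215,.0903,.105],1.7715)
"
```

```text
t 2.5 pos [0.5203 0.0882 0.1577] yaw 1.772 F [-0.6 -0.5  0.2] w 0.0646 | cm [0.18 0.19 5.27] spin 0.0003958751178654296
t 2.6 pos [0.523  0.0886 0.1603] yaw 1.773 F [-0.58 -0.19  1.03] w 0.057 | cm [ 0.2  -0.11  5.53] spin 0.0011631759174255407
```

View pics/wrist2.png

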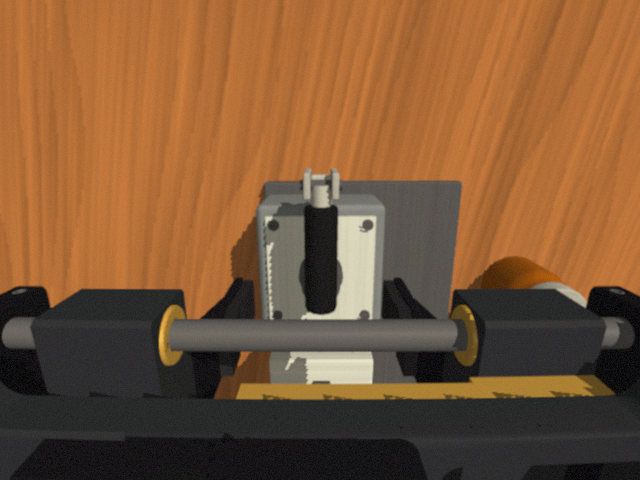

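View pics/side2.png

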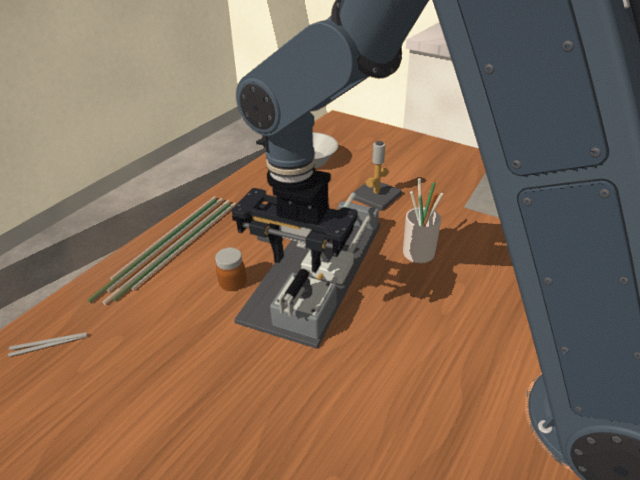

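Run:
```python
from h import *
np.set_printoptions(precision=4,suppress=True)
im,d,m=load('wrist2')
c=im[150:330,240:400]; cv2.imwrite('pics/w2c.png',cv2.resize(c,None,fx=3.3,fy=3.3,interpolation=cv2.INTER_CUBIC)[:,:,::-1])
print('pin',onz(m,321,183,.118),'near',onz(m,321,206,.118),'end',onz(m,321,306,.118))
sc=[onz(m,*p,.073) for p in [(272,225),(368,225),(279,315),(364,315)]];print(np.mean(sc,0))
```

```text
pin [0.5107 0.1401 0.118 ] near [0.5134 0.1271 0.118 ] end [0.5262 0.0644 0.118 ]
[0.525  0.0702 0.073 ]
```

View pics/w2c.png

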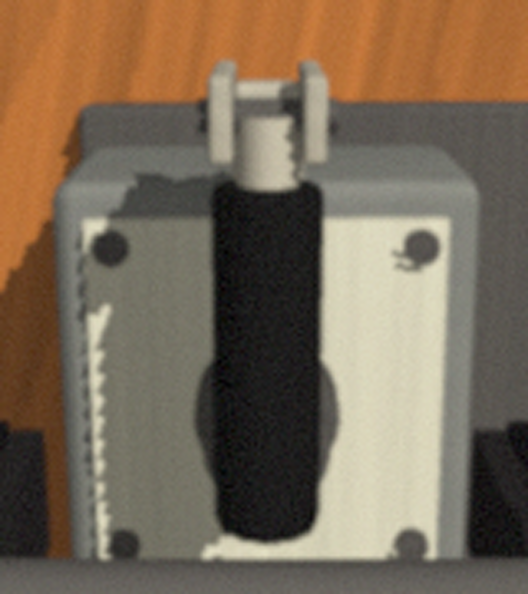

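Call:
{"op": "arm_command", "data": {
  "targets": [
    [0.2,-0.1,3,0,4],
    [0.2,-0.1,5.4,0,3],
    [0.2,-0.1,5.4,0,1],
    [0.2,-0.1,5.4,0,1],
    [0.2,-0.1,5.4,0,1]
  ],
  "newtons": 6
}}

```text
time: 3.22
position: [0.5215, 0.0911, 0.1069]
tool_rot: [0.631, 0.775, 0.0, 0.001]
ft_force: [-2.0, -2.9, 1.7]
grip_width: 0.0197
```

Call:
{"op": "arm_command", "data": {
  "targets": [
    [0,0,0,0,1],
    [0,0,0,0,1],
    [0,0,0,0,1]
  ]
}}

```text
time: 3.6
position: [0.5216, 0.0912, 0.1064]
tool_rot: [0.631, 0.776, 0.0, 0.001]
ft_force: [-3.0, -3.9, 6.6]
grip_width: 0.0196
```

```bash
python3 -c "
from h import *
togo([.5215,.0903,.105],1.7715)
"
```

```text
t 3.6 pos [0.5216 0.0912 0.1064] yaw 1.775 F [-3.04 -3.86  6.61] w 0.0196 | cm [-0.08 -0.03  0.14] spin 0.0038545265492588854
```

Call:
{"op": "arm_command", "data": {
  "targets": [
    [0.06,0,-0.78,0,1],
    [0.24,0,-1.55,0,1],
    [0.55,0,-2.27,0,1],
    [0.95,0,-2.94,0,1],
    [1.46,0,-3.54,0,1]
  ]
}}

```text
time: 4.22
position: [0.5183, 0.1062, 0.1415]
tool_rot: [0.631, 0.776, 0.0, 0.0]
ft_force: [0.3, -2.2, -2.6]
grip_width: 0.0193
```

```bash
python3 -c "
from h import *
togo([.511,.1397,.155],1.7715)
snap('scene','scene3');snap('side','side3')
im,d,m=load('scene3'); c=im[170:360,250:480]; cv2.imwrite('pics/sc3_crop.png',cv2.resize(c,None,fx=3.4,fy=3.1,interpolation=cv2.INTER_CUBIC)[:,:,::-1])
"
```

```text
t 4.22 pos [0.5183 0.1062 0.1415] yaw 1.775 F [ 0.28 -2.23 -2.56] w 0.0193 | cm [ 3.43 -0.03 -1.35] spin 0.0035148625223762053
```

View pics/sc3_crop.png

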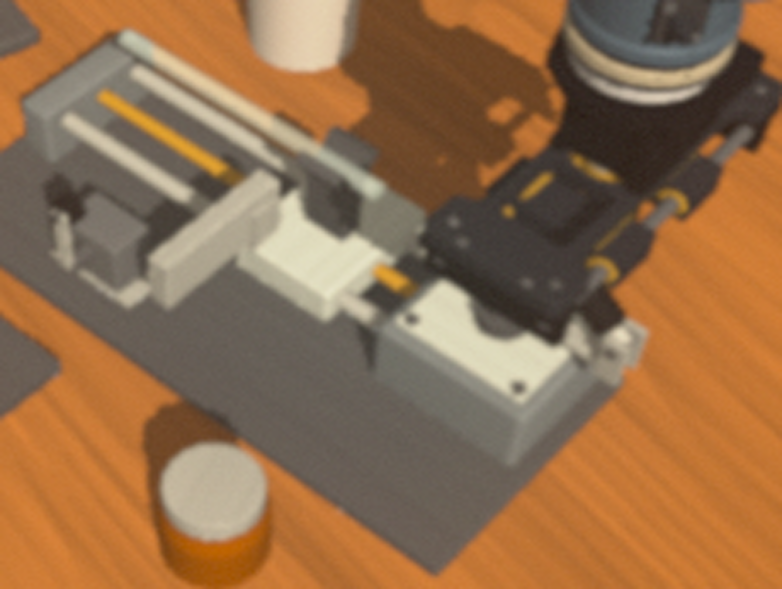

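Call:
{"op": "arm_command", "data": {
  "targets": [
    [0.6,0,-0.51,0,1],
    [1.27,0,-0.92,0,1],
    [1.99,0,-1.22,0,1],
    [2.76,0,-1.4,0,1],
    [3.54,0,-1.46,0,1]
  ]
}}

```text
time: 4.95
position: [0.5112, 0.1412, 0.1562]
tool_rot: [0.631, 0.775, 0.0, 0.0]
ft_force: [-1.3, -4.5, 4.3]
grip_width: 0.0199
```

Call:
{"op": "arm_command", "data": {
  "targets": [
    [0.15,0,0,0,1],
    [0.15,0,0,0,1]
  ]
}}

```text
time: 5.2
position: [0.5109, 0.1428, 0.1561]
tool_rot: [0.631, 0.775, 0.001, 0.0]
ft_force: [-1.6, -1.8, 6.4]
grip_width: 0.0197
```

```bash
python3 -c "
from h import *
togo([.511,.1397,.155],1.7715)
snap('scene','scene4');snap('side','side4');snap('wrist','wrist4')
for n in 'scene','side':
  im,d,m=load(n+'4');u,v=map(int,proj(m,[.51,.14,.15]));c=im[v-80:v+80,u-90:u+90];cv2.imwrite('pics/'+n+'4c.png',cv2.resize(c,None,fx=3.5,fy=3.5,interpolation=cv2.INTER_CUBIC)[:,:,::-1])
"
```

```text
t 5.2 pos [0.5109 0.1428 0.1561] yaw 1.775 F [-1.56 -1.84  6.43] w 0.0197 | cm [-0.31 -0.05  0.11] spin 0.003474914816652408
```

View pics/scene4c.png

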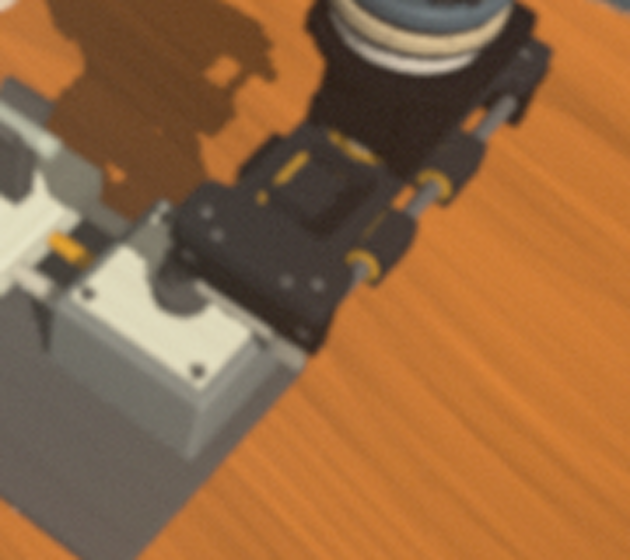

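View pics/side4c.png

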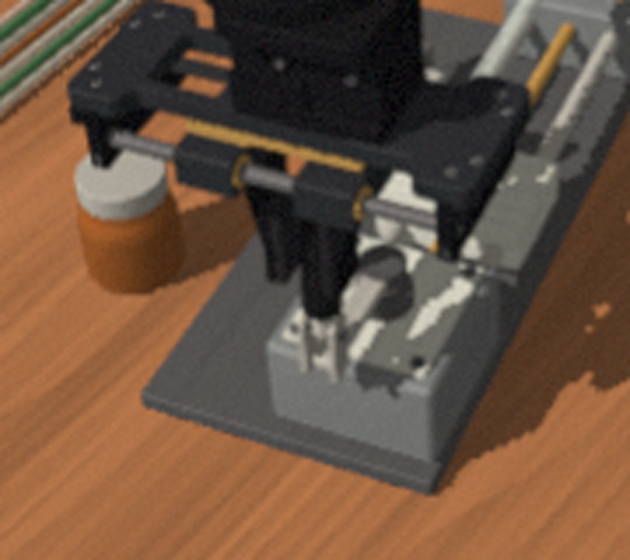

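View pics/wrist4.png

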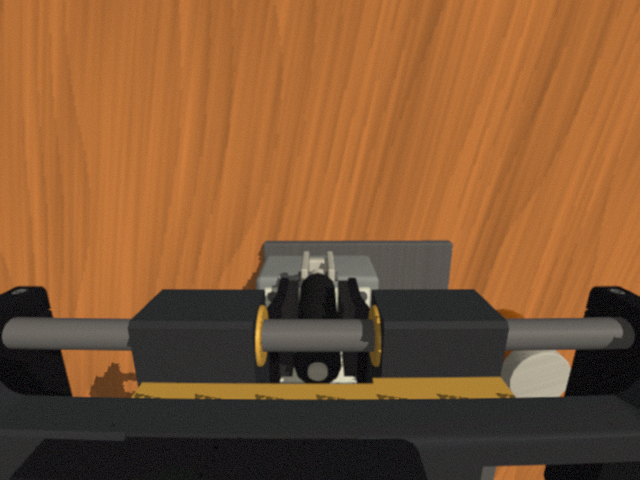

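```bash
python3 -c "
from h import *
im,d,m=load('wrist4')
print(onz(m,317,372,.196), proj(m,[.511,.1397,.196]),proj(m,[.511,.1397,.13]),proj(m,[.5225,.09,.19]))
print(pt(m,d,317,371))
for z in (.18,.19,.196): print(onz(m,317,372,z))
c=im[240:400,220:420];cv2.imwrite('pics/w4c.png',cv2.resize(c,None,fx=4,fy=3.7,interpolation=cv2.INTER_CUBIC)[:,:,::-1])
"
```

```text
[0.51276016 0.12824467 0.196     ] (np.float64(318.44292745963554), np.float64(347.3233405451367)) (np.float64(318.13546728663056), np.float64(282.9859472089695)) (np.float64(321.0750436216852), np.float64(436.50891427284114))
[0.51246857 0.12967567 0.19732998]
[0.51511984 0.11663222 0.18      ]
[0.51364504 0.12389    0.19      ]
[0.51276016 0.12824467 0.196     ]
```

View pics/w4c.png

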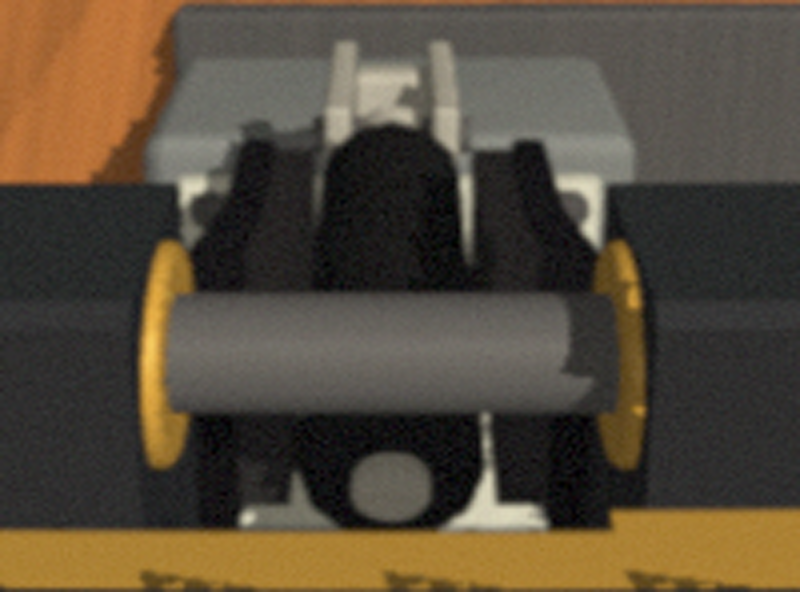

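Call:
{"op": "arm_command", "data": {
  "targets": [
    [0,0,0,0,3],
    [0,0,0,0,3],
    [-1.1,0,0,0,3],
    [-1.1,0,0,0,1],
    [-1.1,0,0,0,1]
  ],
  "newtons": 20
}}

```text
time: 5.98
position: [0.5131, 0.131, 0.1555]
tool_rot: [0.632, 0.775, 0.0, -0.0]
ft_force: [1.1, -0.1, -0.7]
grip_width: 0.0195
```

Call:
{"op": "arm_command", "data": {
  "targets": [
    [0,0,0,0,1],
    [0,0,0,0,1]
  ]
}}

```text
time: 6.22
position: [0.5131, 0.1311, 0.1555]
tool_rot: [0.631, 0.775, -0.0, 0.0]
ft_force: [0.2, -0.8, -0.1]
grip_width: 0.0194
```

Call:
{"op": "arm_command", "data": {
  "targets": [
    [0.3,0,0,0,1],
    [0.6,0,0,0,1],
    [0.8,0,0,0,1],
    [0.9,0,0,0,1]
  ]
}}

```text
time: 6.72
position: [0.5117, 0.1384, 0.1559]
tool_rot: [0.631, 0.776, -0.001, 0.002]
ft_force: [-0.3, -7.0, 0.7]
grip_width: 0.0195
```

```bash
python3 -c "
from h import *
togo([.511,.1397,.155],1.7715)
snap('wrist','wrist5')
im,d,m=load('wrist5')
print(proj(m,[.511,.1397,.196]))
c=im[240:400,220:420];cv2.imwrite('pics/w5c.png',cv2.resize(c,None,fx=4,fy=3.7,interpolation=cv2.INTER_CUBIC)[:,:,::-1])
"
```

```text
t 6.72 pos [0.5117 0.1384 0.1559] yaw 1.777 F [-0.28 -7.    0.7 ] w 0.0195 | cm [ 0.14 -0.04  0.09] spin 0.005075206727887416
(np.float64(318.7365597746427), np.float64(338.0683937408096))
```

View pics/w5c.png

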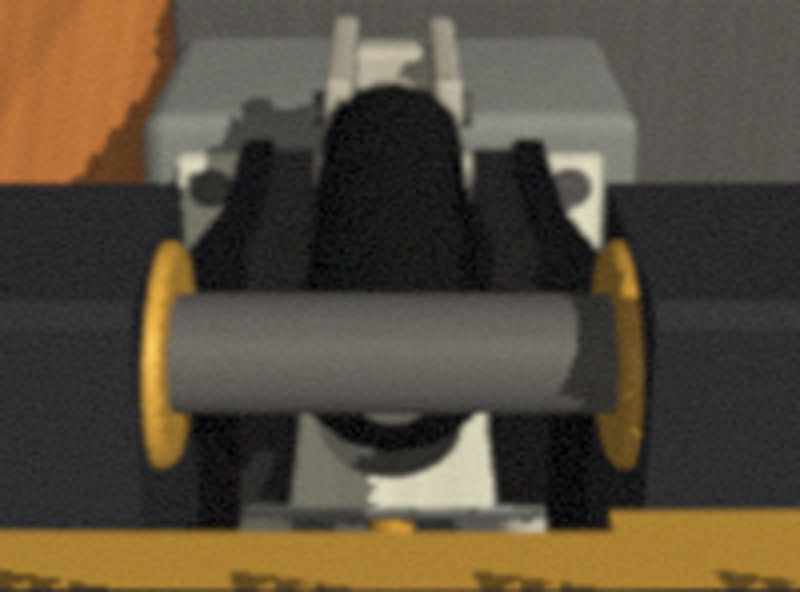

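Call:
{"op": "arm_command", "data": {
  "targets": [
    [0.2,0,0,0,1],
    [0.4,0,0,0,1],
    [0.4,0,0,0,1]
  ]
}}

```text
time: 7.15
position: [0.5108, 0.1422, 0.1558]
tool_rot: [0.631, 0.776, -0.001, 0.002]
ft_force: [0.4, -6.6, 0.3]
grip_width: 0.0191
```

```bash
python3 -c "
from h import *
togo([.511,.1397,.155],1.7715)
snap('wrist','wrist6')
im,d,m=load('wrist6')
print(proj(m,[.511,.1397,.196]))
c=im[240:400,220:420];cv2.imwrite('pics/w6c.png',cv2.resize(c,None,fx=4,fy=3.7,interpolation=cv2.INTER_CUBIC)[:,:,::-1])
"
```

```text
t 7.15 pos [0.5108 0.1422 0.1558] yaw 1.777 F [ 0.44 -6.64  0.3 ] w 0.0191 | cm [-0.25 -0.03  0.08] spin 0.0051403072621276635
(np.float64(318.7320076231311), np.float64(346.621016951569))
```

View pics/w6c.png

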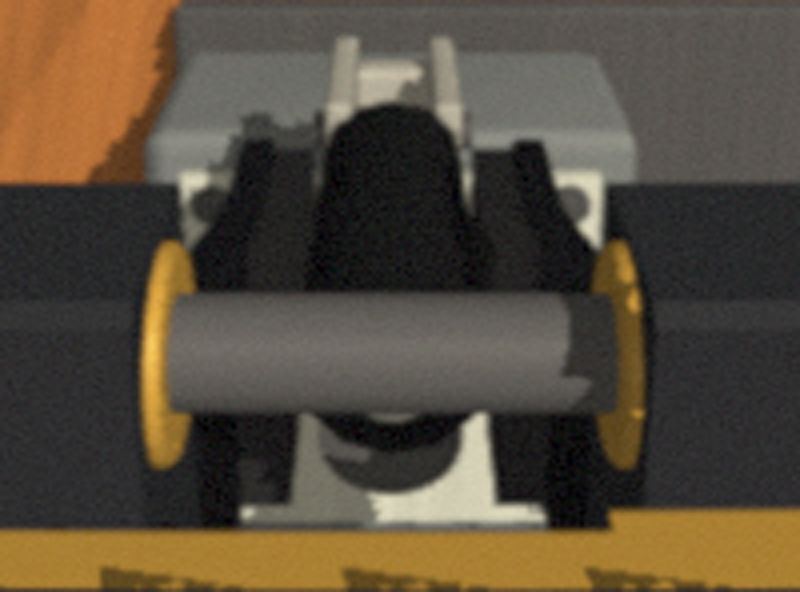

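Call:
{"op": "arm_command", "data": {
  "targets": [
    [-0.24,1.49,0,0,1],
    [-0.7,2.92,0,0,1],
    [-1.45,4.22,0,0,1],
    [-2.46,5.34,0,0,1],
    [-3.67,6.22,0,0,1]
  ]
}}

```text
time: 7.82
position: [0.5765, 0.1209, 0.1558]
tool_rot: [0.631, 0.776, -0.002, -0.003]
ft_force: [-5.6, -1.0, 7.5]
grip_width: 0.0195
```

```bash
python3 -c "
from h import *
togo([.511,.1397,.155],1.7715)
snap('scene','scene7');snap('side','side7')
for n in 'scene','side':
  im,d,m=load(n+'7');u,v=map(int,proj(m,[.55,.03,.12]));c=im[v-90:v+90,u-110:u+110];cv2.imwrite('pics/'+n+'7c.png',cv2.resize(c,None,fx=3.2,fy=3.2,interpolation=cv2.INTER_CUBIC)[:,:,::-1])
"
```

```text
t 7.83 pos [0.5765 0.1209 0.1558] yaw 1.775 F [-5.55 -0.98  7.53] w 0.0195 | cm [ 3.17 -6.03  0.12] spin 0.003613933506556144
```

View pics/scene7c.png

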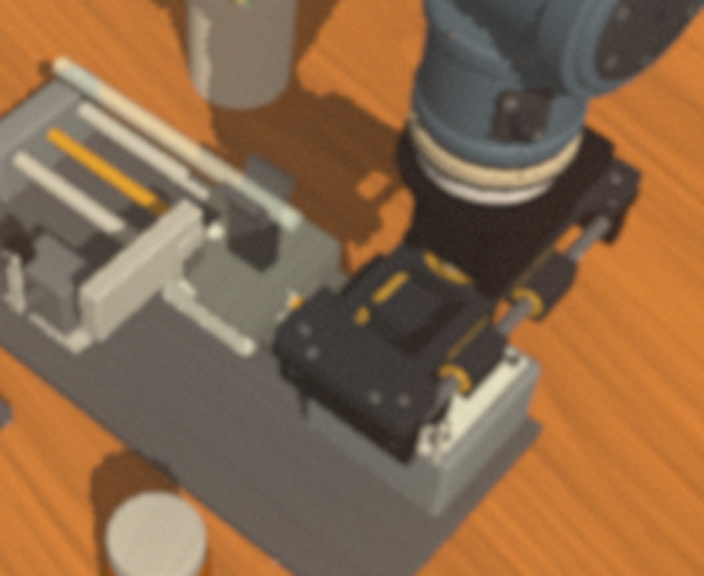

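View pics/side7c.png

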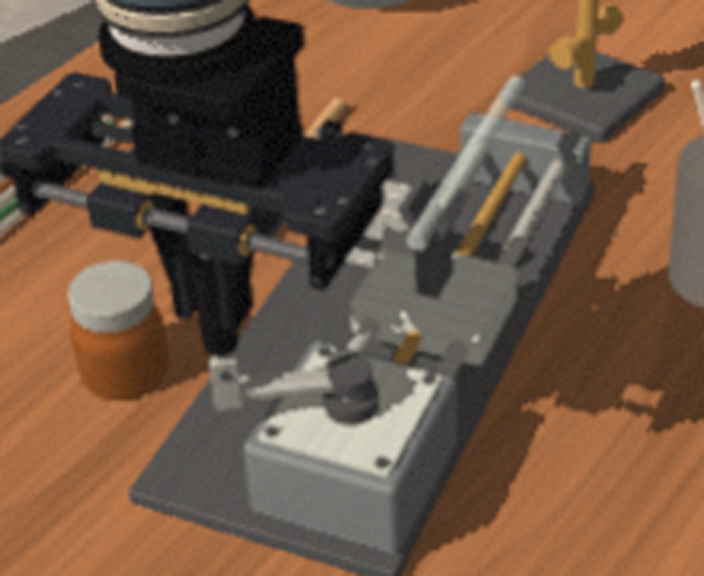

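Call:
{"op": "arm_command", "data": {
  "targets": [
    [-1.37,0.61,0,0,1],
    [-2.84,0.92,0,0,1],
    [-4.34,0.92,0,0,1],
    [-5.81,0.61,0,0,1],
    [-7.18,0,0,0,1]
  ]
}}

```text
time: 8.55
position: [0.5925, 0.0513, 0.1558]
tool_rot: [0.632, 0.775, 0.001, -0.001]
ft_force: [-3.4, 4.2, 5.8]
grip_width: 0.0195
```

Call:
{"op": "arm_command", "data": {
  "targets": [
    [-1.21,-0.88,0,0,1],
    [-2.22,-2.0,0,0,1],
    [-2.97,-3.3,0,0,1],
    [-3.43,-4.73,0,0,1],
    [-3.59,-6.22,0,0,1]
  ]
}}

```text
time: 9.18
position: [0.5406, 0.0027, 0.1558]
tool_rot: [0.632, 0.775, 0.002, 0.001]
ft_force: [1.4, 6.8, 3.3]
grip_width: 0.0196
```

```bash
cat > look.py <<'E'
import sys
from h import *
k=sys.argv[1]
togo([.511,.1397,.155],1.7715)
snap('scene','scene'+k);snap('side','side'+k)
out=[]
for n,P in ('scene',[.58,-.03,.12]),('side',[.58,-.03,.12]):
  im,d,m=load(n+k);u,v=map(int,proj(m,P));c=im[max(0,v-80):v+80,u-85:u+85];out.append(cv2.resize(c,(400,376),interpolation=cv2.INTER_CUBIC)); print(n,'crop origin',u-85,v-80,'scale',400/170,376/160)
cv2.imwrite('pics/pair'+k+'.png',np.hstack(out)[:,:,::-1])
E
python3 look.py 8
```

```text
t 9.18 pos [0.5406 0.0027 0.1558] yaw 1.773 F [1.42 6.84 3.33] w 0.0196 | cm [14.02 -0.14  0.09] spin 0.001991171419802207
scene crop origin 255 155 scale 2.3529411764705883 2.35
side crop origin 224 154 scale 2.3529411764705883 2.35
```

View pics/pair8.png

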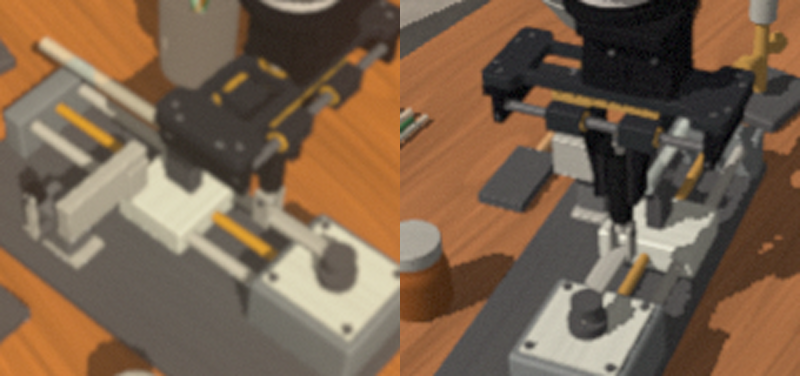

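Call:
{"op": "arm_command", "data": {
  "targets": [
    [0.16,-1.49,0,0,1],
    [0.62,-2.92,0,0,1],
    [1.37,-4.22,0,0,1],
    [2.38,-5.34,0,0,1],
    [3.59,-6.22,0,0,1]
  ]
}}

```text
time: 9.9
position: [0.4721, 0.0251, 0.1559]
tool_rot: [0.631, 0.775, 0.001, 0.002]
ft_force: [6.2, 1.8, -1.2]
grip_width: 0.0195
```

```bash
python3 look.py 9
```

```text
t 9.9 pos [0.4721 0.0251 0.1559] yaw 1.775 F [ 6.24  1.8  -1.17] w 0.0195 | cm [10.44  6.13  0.09] spin 0.0031907999899014605
scene crop origin 255 155 scale 2.3529411764705883 2.35
side crop origin 224 154 scale 2.3529411764705883 2.35
```

View pics/pair9.png

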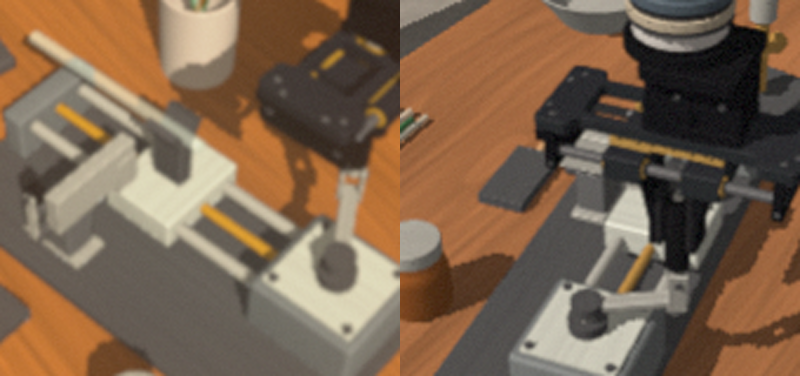

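Call:
{"op": "arm_command", "data": {
  "targets": [
    [1.37,-0.61,0,0,1],
    [2.84,-0.92,0,0,1],
    [4.34,-0.92,0,0,1],
    [5.81,-0.61,0,0,1],
    [7.18,0,0,0,1]
  ]
}}

```text
time: 10.62
position: [0.4582, 0.095, 0.1559]
tool_rot: [0.63, 0.776, -0.0, 0.003]
ft_force: [6.9, -4.6, -1.8]
grip_width: 0.0197
```

```bash
python3 look.py 10; python3 -c "
from h import *
im,d,m=load('scene10');u,v=map(int,proj(m,[.66,-.1,.08]));c=im[v-50:v+50,u-60:u+60];print(u-60,v-50);cv2.imwrite('pics/z10.png',cv2.resize(c,None,fx=6,fy=6,interpolation=cv2.INTER_CUBIC)[:,:,::-1])"
```

```text
t 10.62 pos [0.4582 0.095  0.1559] yaw 1.777 F [ 6.9  -4.57 -1.75] w 0.0197 | cm [3.29 6.09 0.1 ] spin 0.005686588695108963
scene crop origin 255 155 scale 2.3529411764705883 2.35
side crop origin 224 154 scale 2.3529411764705883 2.35
223 194
```

View pics/pair10.png

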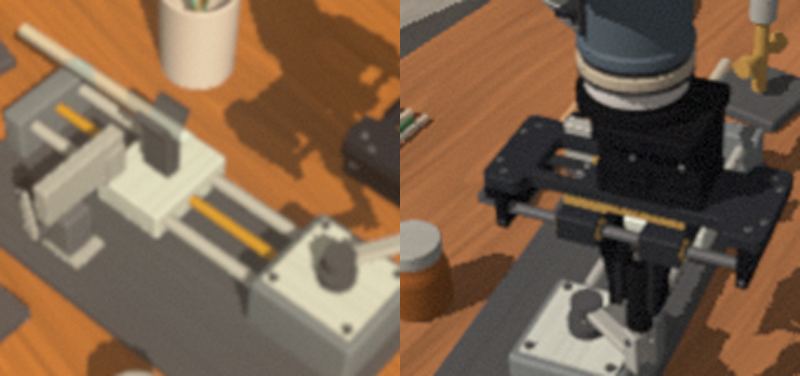

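View pics/z10.png

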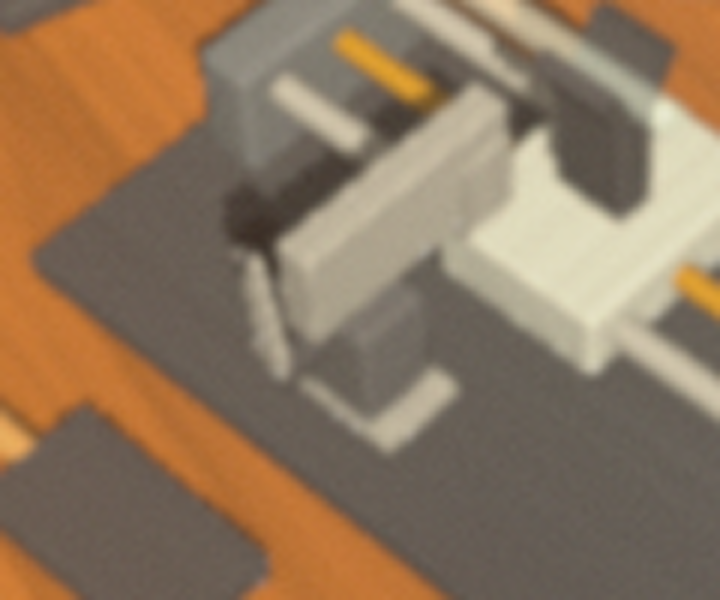

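```bash
python3 -c "
from h import *
im,d,m=load('scene0');c=im[194:294,223:343];a=cv2.resize(c,None,fx=6,fy=5.5,interpolation=cv2.INTER_CUBIC);cv2.imwrite('pics/z0.png',a[:,:,::-1])
Rl=np.array([.677,-.120,.097]);u=np.array([.2,-.98,0])
pv=Rl-[0,0,.05]
for th in (0,10,20,30,35,40,50):
  t=np.radians(th);p=pv+.05*(np.sin(t)*u+np.cos(t)*np.array([0,0,1]));a=proj(m,p);print(th,np.round(a,1),'z0/z10 crop',round((a[0]-223)*6),round((a[1]-194)*6))
print('pivot',[(proj(m,pv)[0]-223)*6,(proj(m,pv)[1]-194)*6])
"
```

```text
0 [269.7 236.8] z0/z10 crop 280 257
10 [266.5 234.6] z0/z10 crop 261 244
20 [263.5 233. ] z0/z10 crop 243 234
30 [260.8 232.1] z0/z10 crop 227 228
35 [259.5 231.8] z0/z10 crop 219 227
40 [258.4 231.8] z0/z10 crop 213 227
50 [256.5 232.1] z0/z10 crop 201 229
pivot [np.float64(291.6113046581471), np.float64(352.50796853476345)]
```

View pics/z0.png

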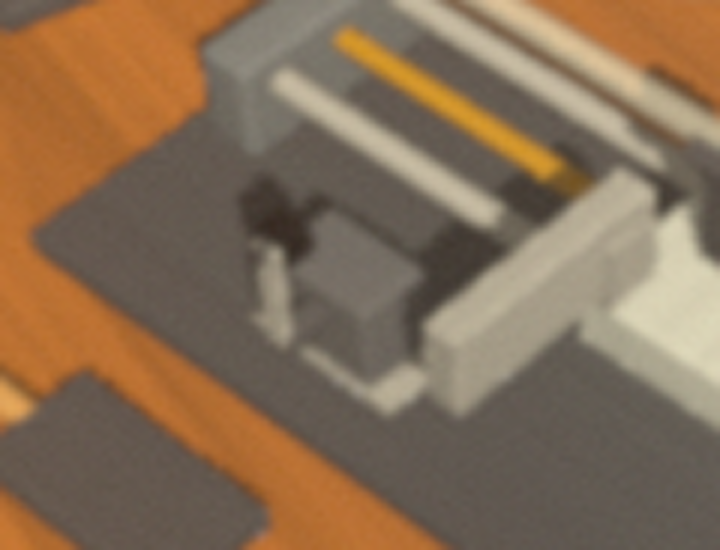

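```bash
python3 -c "
from h import *
obs=[('scene0',267.2,231.3),('side0',297.1,207.4),('wrist1',389.4,370.6)]
def tri(o):
  A=np.zeros((3,3));b=np.zeros(3)
  for f,u,v in o:
    _,_,m=load(f);c,r=ray(m,u,v);r/=np.linalg.norm(r);M=np.eye(3)-np.outer(r,r);A+=M;b+=M@c
  return np.linalg.solve(A,b)
for o in (obs[:2],obs[1:],obs[::2],obs):
  p=tri(o);print(p.round(4),[np.round(np.array(proj(load(f)[2],p))-[u,v],1) for f,u,v in obs])
out=[]
for f,u,v in obs:
  im,d,m=load(f);u,v=int(u),int(v);c=im[v-20:v+20,u-20:u+20];out.append(cv2.resize(c,None,fx=6.5,fy=6.5,interpolation=cv2.INTER_CUBIC));print(f,u-20,v-20)
cv2.imwrite('pics/rol.png',np.hstack(out)[:,:,::-1])
"
```

```text
[ 0.677  -0.1257  0.099 ] [array([0.7, 2.9]), array([ 1.5, -2. ]), array([-1.4,  4.2])]
[ 0.678  -0.1211  0.0959] [array([1.8, 5.8]), array([ 0., -0.]), array([ 0., -0.])]
[ 0.6766 -0.1227  0.1033] [array([1.6, 2.4]), array([ 0.8, -2.9]), array([-0.3,  4.3])]
[ 0.677  -0.1231  0.0993] [array([1.5, 3.7]), array([ 0.9, -1.6]), array([-0.7,  2.7])]
scene0 247 211
side0 277 187
wrist1 369 350
```

View pics/rol.png

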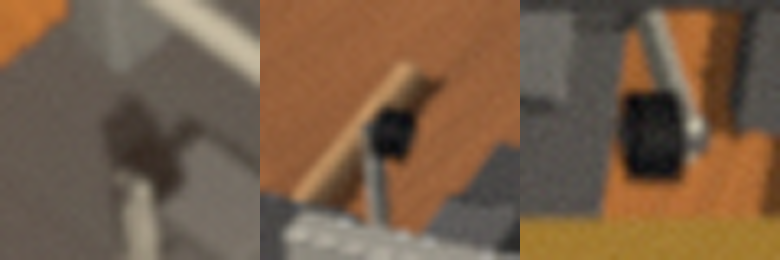

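```bash
python3 -c "
from h import *
_,_,m=load('scene0')
hub=np.array([.525,.0703]);Y=np.array([np.cos(np.radians(101.8)),np.sin(np.radians(101.8))]);X=np.array([Y[1],-Y[0]])
def sl(p):return ((p[:2]-hub)@X).round(4),((p[:2]-hub)@Y).round(4)
for n,u,v in [('dog0 +x',425/6+223,325/5.5+194),('dog0 -x',618/6+223,170/5.5+194),('dog10 +x',280/6+223,240/6+194),('dog10 -x',470/6+223,87/6+194)]:
  print(n,sl(onz(m,u,v,.108)))
print('roller',sl(np.array([.6778,-.1212])))
"
```

```text
dog0 +x (np.float64(0.1125), np.float64(-0.1515))
dog0 -x (np.float64(0.0244), np.float64(-0.1523))
dog10 +x (np.float64(0.1108), np.float64(-0.2153))
dog10 -x (np.float64(0.0255), np.float64(-0.215))
roller (np.float64(0.1104), np.float64(-0.2187))
```

Call:
{"op": "arm_command", "data": {
  "targets": [
    [1.21,0.88,0,0,1],
    [2.22,2.0,0,0,1],
    [2.97,3.3,0,0,1],
    [3.43,4.73,0,0,1],
    [3.59,6.22,0,0,1]
  ]
}}

```text
time: 11.35
position: [0.5079, 0.1416, 0.1557]
tool_rot: [0.63, 0.776, -0.004, -0.0]
ft_force: [-1.7, -7.2, 8.0]
grip_width: 0.0191
```

```bash
cat > z.py <<'E'
import sys
from h import *
k=sys.argv[1]
im,d,m=load('scene'+k);c=im[194:294,223:343]
cv2.imwrite('pics/z'+k+'.png',cv2.resize(c,None,fx=6,fy=6,interpolation=cv2.INTER_CUBIC)[:,:,::-1])
E
python3 look.py 11;python3 z.py 11
```

```text
t 11.35 pos [0.5079 0.1416 0.1557] yaw 1.778 F [-1.73 -7.18  7.97] w 0.0191 | cm [-0.25  0.26  0.07] spin 0.00668061774012596
scene crop origin 255 155 scale 2.3529411764705883 2.35
side crop origin 224 154 scale 2.3529411764705883 2.35
```

View pics/z11.png

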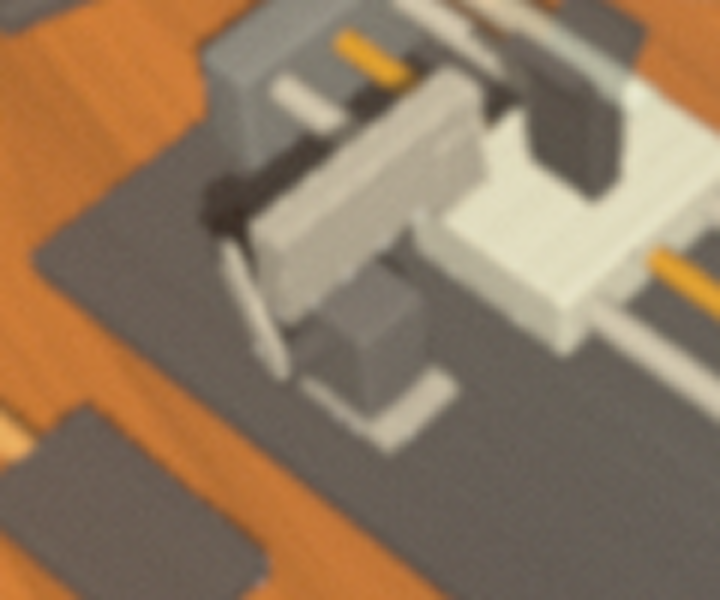

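View pics/pair11.png

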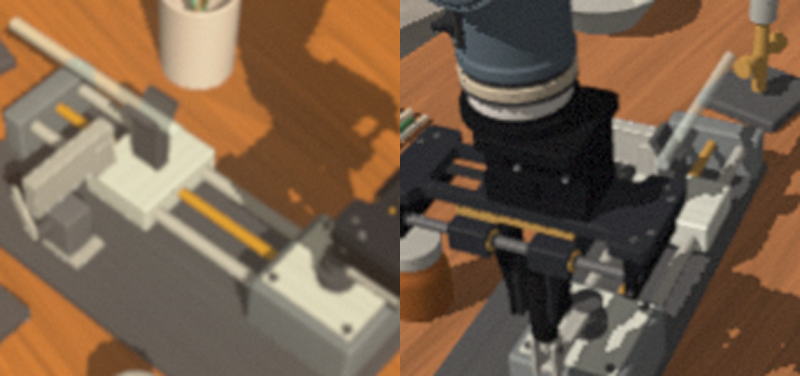

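```bash
cat > lean.py <<'E'
from h import *
hub=np.array([.525,.0703]);Y=np.array([np.cos(np.radians(101.8)),np.sin(np.radians(101.8))]);X=np.array([Y[1],-Y[0]])
_,_,m=load('scene0')
def onx(u,v,xs):
    o,r=ray(m,u,v);t=(xs-(o[:2]-hub)@X)/(r[:2]@X);p=o+t*r;return (p[:2]-hub)@Y,p[2]
def lean(n,a,b,sy=6):
  for xs in (.119,.125):
    A=onx(a[0]/6+223,a[1]/sy+194,xs);B=onx(b[0]/6+223,b[1]/sy+194,xs)
    print(n,xs,'top',np.round(A,4),'bot',np.round(B,4),'lean',np.degrees(np.arctan2(-(A[0]-B[0]),A[1]-B[1])).round(1))
def dog(n,u,v):
    p=onz(m,u/6+223,v/6+194,.108);print(n,'dog front y_s',((p[:2]-hub)@Y).round(4),'x',((p[:2]-hub)@X).round(4))
E
python3 -c "
from lean import *
lean('0',(266,245),(283,338),5.5)
lean('10',(254,255),(283,370))
lean('11',(228,240),(281,370))
dog('11',250,222);dog('11',445,68)"
```

```text
0 0.119 top [-0.2135  0.1036] bot [-0.2115  0.0527] lean 2.3
0 0.125 top [-0.2061  0.1157] bot [-0.204   0.0655] lean 2.3
10 0.119 top [-0.2186  0.1054] bot [-0.2116  0.0519] lean 7.5
10 0.125 top [-0.2111  0.1174] bot [-0.2041  0.0648] lean 7.5
11 0.119 top [-0.2305  0.1029] bot [-0.2126  0.051 ] lean 19.1
11 0.125 top [-0.2228  0.1149] bot [-0.2051  0.0639] lean 19.1
11 dog front y_s -0.2273 x 0.112
11 dog front y_s -0.2266 x 0.025
```

Call:
{"op": "arm_command", "data": {
  "targets": [
    [-0.16,1.49,0,0,1],
    [-0.62,2.92,0,0,1],
    [-1.37,4.22,0,0,1],
    [-2.38,5.34,0,0,1],
    [-2.38,5.34,0,0,1]
  ]
}}

```text
time: 12.08
position: [0.5653, 0.1303, 0.1558]
tool_rot: [0.631, 0.776, -0.002, -0.001]
ft_force: [-0.6, -0.6, 5.7]
grip_width: 0.0195
```

```bash
python3 look.py 12;python3 z.py 12
```

```text
t 12.07 pos [0.5653 0.1303 0.1558] yaw 1.776 F [-0.56 -0.6   5.65] w 0.0195 | cm [ 2.03 -5.13  0.11] spin 0.0041037232087610676
scene crop origin 255 155 scale 2.3529411764705883 2.35
side crop origin 224 154 scale 2.3529411764705883 2.35
```

View pics/z12.png

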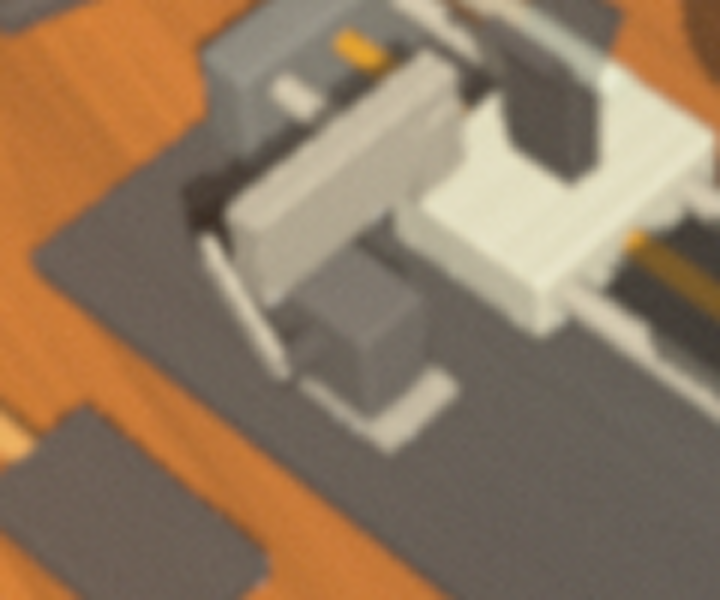

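```bash
python3 -c "
from lean import *
lean('12',(207,238),(281,370))
dog('12',228,206);dog('12',424,53)"
```

```text
12 0.119 top [-0.241   0.0951] bot [-0.2126  0.051 ] lean 32.8
12 0.125 top [-0.2331  0.1073] bot [-0.2051  0.0639] lean 32.8
12 dog front y_s -0.237 x 0.1121
12 dog front y_s -0.2362 x 0.0248
```

Call:
{"op": "arm_command", "data": {
  "targets": [
    [-0.4,0.32,0,0,1],
    [-0.79,0.62,0,0,1],
    [-0.79,0.62,0,0,1]
  ]
}}

```text
time: 12.55
position: [0.5718, 0.1249, 0.1558]
tool_rot: [0.631, 0.776, -0.002, -0.002]
ft_force: [-1.0, 0.2, 8.1]
grip_width: 0.0192
```

```bash
python3 look.py 13;python3 z.py 13; python3 -c "
from h import *
snap('wrist','wrist13')"
```

```text
t 12.55 pos [0.5718 0.1249 0.1558] yaw 1.775 F [-1.01  0.16  8.13] w 0.0192 | cm [ 2.68 -5.65  0.12] spin 0.003946052434641967
scene crop origin 255 155 scale 2.3529411764705883 2.35
side crop origin 224 154 scale 2.3529411764705883 2.35
```

View pics/z13.png

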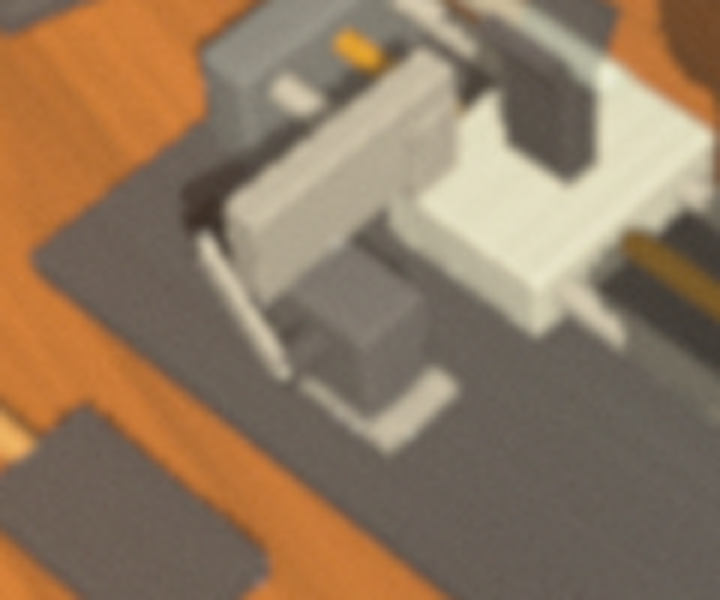

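View pics/wrist13.png

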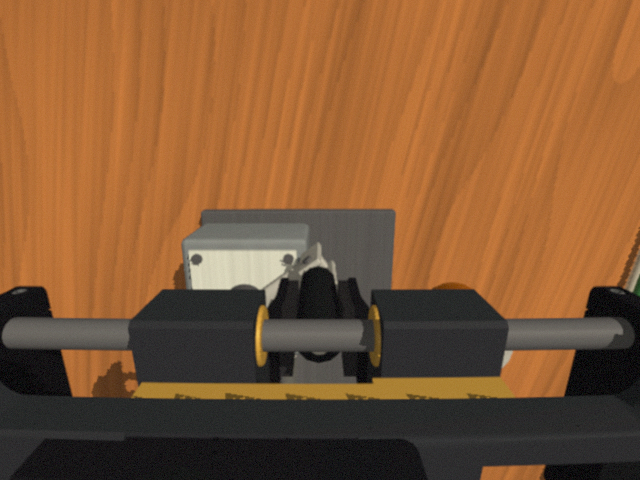

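```bash
python3 -c "
from lean import *
lean('13',(203,238),(281,370))
dog('13',226,204);dog('13',420,52)
from h import *
_,_,m=load('wrist13')
th=np.radians(101.3-53.5);pin=hub+.0705*np.array([np.cos(th),np.sin(th)]);print(pin,proj(m,[*pin,.196]),proj(m,[*pin,.13]))
im,d,_=load('wrist13');c=im[230:400,220:420];cv2.imwrite('pics/w13c.png',cv2.resize(c,None,fx=4,fy=3.5,interpolation=cv2.INTER_CUBIC)[:,:,::-1])
"
```

```text
13 0.119 top [-0.2431  0.0934] bot [-0.2126  0.051 ] lean 35.8
13 0.125 top [-0.2351  0.1056] bot [-0.2051  0.0639] lean 35.8
13 dog front y_s -0.2381 x 0.112
13 dog front y_s -0.2375 x 0.0254
[0.5723563  0.12252672] (np.float64(319.1970582156884), np.float64(346.31186245946895)) (np.float64(319.486919452496), np.float64(282.1204450660353))
```

View pics/w13c.png

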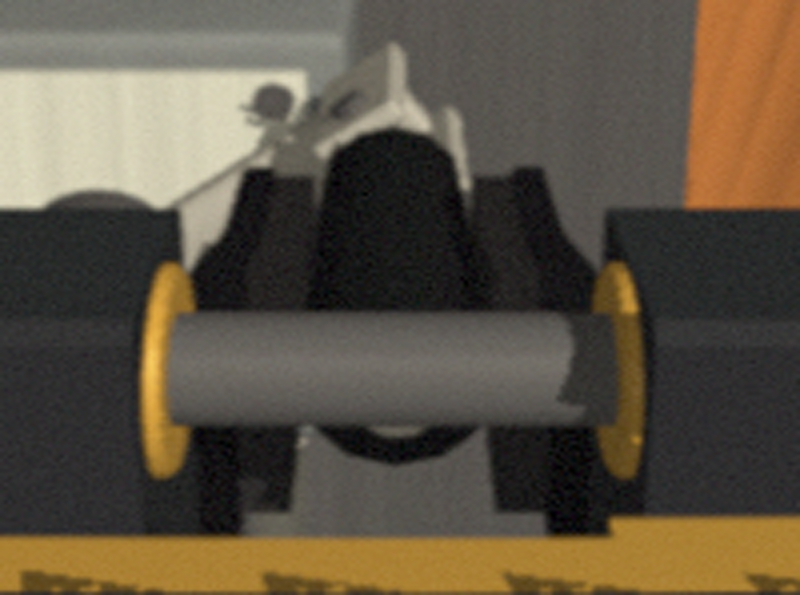

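Call:
{"op": "arm_command", "data": {
  "targets": [
    [0.1,0.13,0,0,1],
    [0.2,0.27,0,0,1],
    [0.2,0.27,0,0,1]
  ]
}}

```text
time: 13.08
position: [0.5721, 0.1256, 0.1557]
tool_rot: [0.631, 0.776, -0.005, -0.003]
ft_force: [-4.6, -4.6, 9.9]
grip_width: 0.0193
```

```bash
python3 look.py 14;python3 z.py 14; python3 -c "
from h import *
_,_,m=snap('wrist','wrist14')
print(proj(m,[.5723,.1225,.196]))
im,d,_=load('wrist14');c=im[230:400,220:420];cv2.imwrite('pics/w14c.png',cv2.resize(c,None,fx=4,fy=3.5,interpolation=cv2.INTER_CUBIC)[:,:,::-1])
"
```

```text
t 13.07 pos [0.5721 0.1256 0.1557] yaw 1.777 F [-4.56 -4.58  9.85] w 0.0193 | cm [ 2.64 -5.69  0.13] spin 0.005548671604319821
scene crop origin 255 155 scale 2.3529411764705883 2.35
side crop origin 224 154 scale 2.3529411764705883 2.35
(np.float64(317.35167448555427), np.float64(347.8812477596831))
```

View pics/w14c.png

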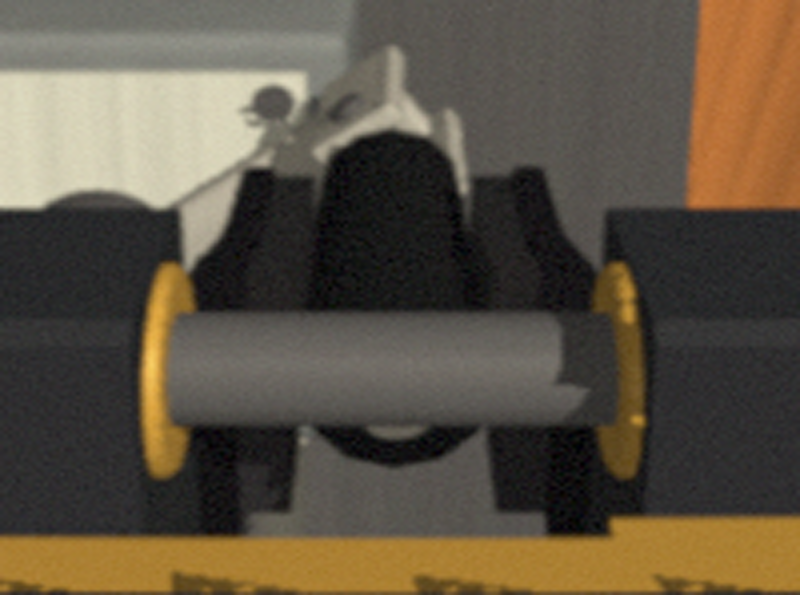

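View pics/z14.png

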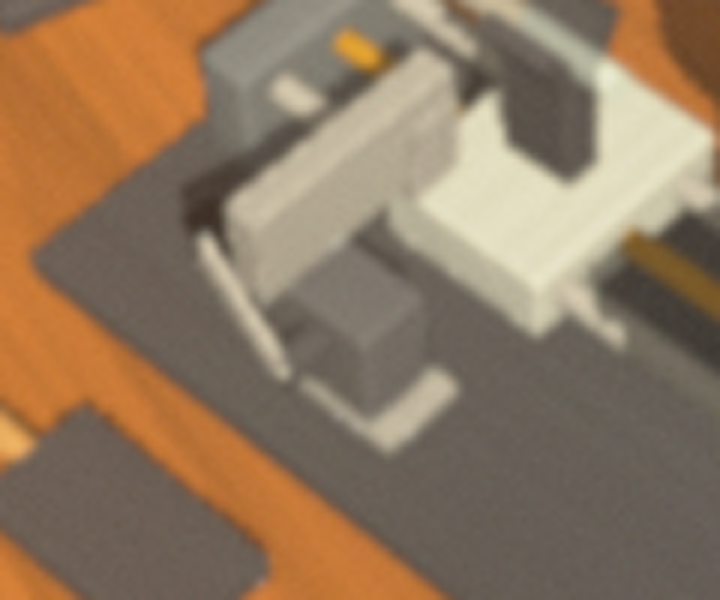

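Call:
{"op": "arm_command", "data": {
  "targets": [
    [0,0,0,0,5],
    [0,0,0,0,5],
    [0,0,0,0,5],
    [0,0,-3,0,5],
    [0,0,-8,0,5]
  ]
}}

```text
time: 13.85
position: [0.5756, 0.1268, 0.234]
tool_rot: [0.631, 0.775, -0.002, -0.003]
ft_force: [1.1, 1.0, 0.1]
grip_width: 0.0489
```

Call:
{"op": "arm_command", "data": {
  "targets": [
    [-3,0,-6,0,8],
    [-6,0,-10,0,8],
    [-6,0,-10,0,8]
  ]
}}

```text
time: 14.22
position: [0.5923, 0.0661, 0.3398]
tool_rot: [0.632, 0.775, 0.002, 0.004]
ft_force: [0.2, 0.5, 0.3]
grip_width: 0.0723
```

```bash
python3 look.py 15;python3 z.py 15; python3 -c "
from h import *
_,_,m=snap('wrist','wrist15')
print(proj(m,[.5723,.1225,.196]),proj(m,[.5723,.1225,.126]))
"
```

```text
t 14.22 pos [0.5923 0.0661 0.3398] yaw 1.772 F [0.25 0.53 0.33] w 0.0723 | cm [ 8.9  -6.66 18.39] spin 0.0006776156768819597
scene crop origin 255 155 scale 2.3529411764705883 2.35
side crop origin 224 154 scale 2.3529411764705883 2.35
(np.float64(312.2414419175059), np.float64(164.64893847912217)) (np.float64(313.33546343226016), np.float64(160.28602414158019))
```

View pics/wrist15.png

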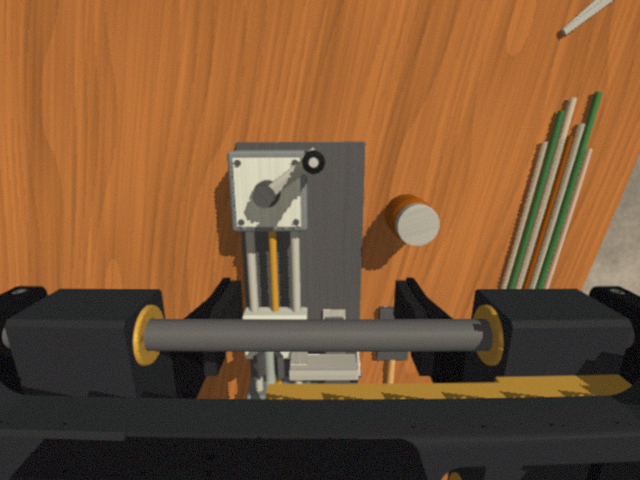

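View pics/z15.png

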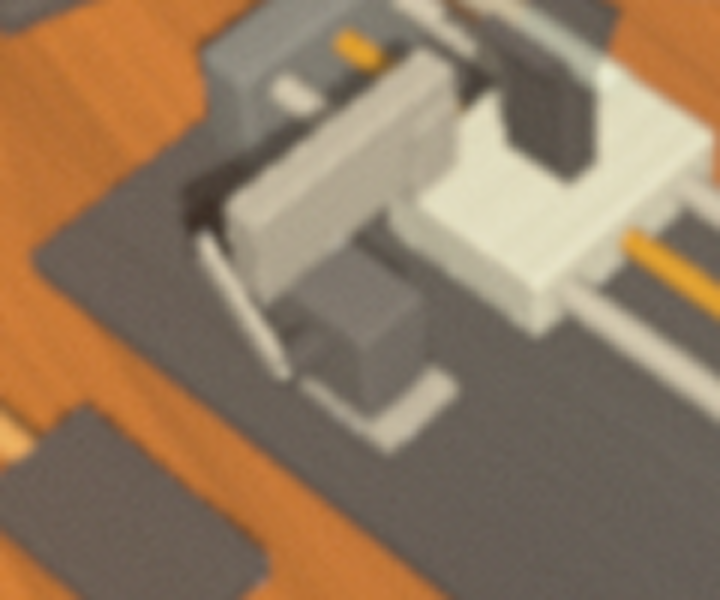

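View pics/pair15.png

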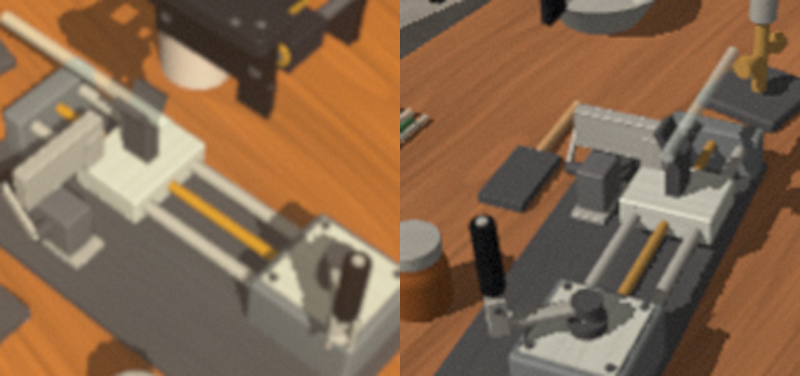

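```bash
python3 -c "
from lean import *
s=400/170
obs=[('scene15',255+357/s,155+260/2.35),('side15',224+82/s,154+222/2.35),('wrist15',313.5,161.5)]
A=np.zeros((3,3));b=np.zeros(3)
for f,u,v in obs:
  c,r=ray(load(f)[2],u,v);r/=np.linalg.norm(r);M=np.eye(3)-np.outer(r,r);A+=M;b+=M@c
p=np.linalg.solve(A,b);print('cap',p,'from hub',p[:2]-hub,np.linalg.norm(p[:2]-hub))
print([np.round(np.array(proj(load(f)[2],p))-[u,v],1) for f,u,v in obs])
lean('15',(203,238),(281,370));dog('15',226,204)
"
```

```text
cap [0.57224862 0.12516962 0.19604985] from hub [0.04724862 0.05486962] 0.07240930083758167
[array([-0.2,  0.1]), array([-0.2, -0.1]), array([-0.7, -0. ])]
15 0.119 top [-0.2431  0.0934] bot [-0.2126  0.051 ] lean 35.8
15 0.125 top [-0.2351  0.1056] bot [-0.2051  0.0639] lean 35.8
15 dog front y_s -0.2381 x 0.112
```

```bash
python3 -c "
from rig import robot
print(robot.hand_in())"
```

```text
the job is handed in; nothing more can be done
None
```

The carriage is up against its limit switch, with the roller arm at about 35° and the crank handle upright. I handed the job in at about 14.4 s, with the gripper open and clear of the bench.

**What I did**
- **Handle:** I gripped the folded handle, swung it up and pressed it onto its outward stop before turning the crank. The first light grip slipped and left it about 9° short. I opened the gripper, gripped again at 20 N and finished the swing.
- **Crank:** I turned it about 1.15 turns clockwise by the handle, stopping to look on the way. At the end I pressed the handle outward again and the force rose with almost no movement, as it should against the stop. Then I let go and lifted clear.

**Last checks, after letting go**
- **Switch arm:** The slope of the arm in the image gives 35.8°, though that measure reads about 2° high, since it showed 2.3° when the arm was upright. The dog's travel past first touch, 28.4 mm, gives about 34.6°. Both are past the 25° trip and well short of 50°.
- **Handle:** Its top is 196 mm above the bench and 72.4 mm from the crank axis, which matches standing against the 1.60 rad stop.
- **Bystanders:** I didn't touch the jar, paddle or rod pot, and in the pictures they look unmoved; I didn't measure them. The highest wrist force I saw between moves was about 12 N.

**One disagreement:** the roller's starting position differed by about 13 mm between the scene camera and the other two, because a shadow blurred it in the scene view. I used the side and wrist cameras, and the later dog and arm angles agreed with them.

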